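# Fit the profile template and index the turning carriage

## Task

Take the wide profile template out of the wooden stand and push it fully home into the slot of the carriage, then let go of it. Then pull up the black lock knob, slide the carriage along its ladder rail to the next hole on the side where the plaster model stands, and let the pin down fully into that hole. Finish while still holding the knob, gripped with the pin kept fully down; the template must stay home in its slot and the other things on the bench must be left where they are.

Things in the scene. Friction and masses are not known exactly. Their poses are not given: they have to be found in the camera images.
- rail: Fixed ladder rail on a grey base plate (base 130 x 260 mm, the rail along its own y). Origin: on the bench under the middle hole, z up. The rail's steel top is 50 mm above the bench and has five holes for the lock pin, at y = -80, -40, 0, 40 and 80 mm in this frame (40 mm apart, 13 mm long each).
- carriage (a joint): Position of the aluminium carriage along the rail's own y (m): 0 = over the middle hole, where it starts locked; +-0.04 = over the next holes; range +-0.08. With the pin lifted it slides with about 3 N of friction and stays where left. It is a 64 x 64 mm saddle, top 72 mm above the bench, the lock knob over its middle, and on its -x side a block with the template slot.
- plunger (a joint): Lift of the lock plunger (m): 0 = pin fully down in a hole, 0.018 = fully pulled up. A spring presses it down (4.5 N at 0, 7.2 N at 0.018). The pin, 10 mm in diameter with a round end, reaches 12 mm into the hole: the carriage is free once the lift is over 0.012. Over a rung the pin rests on top and falls in only at a hole.
- knob: The black upright cylindrical knob on the plunger, 26 mm diameter, 24 mm tall, over the carriage's middle. Origin at its centre, 104 mm above the bench when the pin is down; 8 mm of free space under it to the 84 mm high bushing (22 mm diameter). It rides with the carriage.
- slot (a point): Centre of the floor of the template slot, 60 mm to the -x side (rail frame) of the knob axis, 40 mm above the bench; rides with the carriage, axes as the rail's. The slot is 76 mm along y, 6.5 mm wide in x, 32 mm deep (mouth 72 mm above the bench, its long edges flared at 45 degrees to 16.5 mm wide).
- stand: Fixed dark wooden stand, 44 x 180 mm (long side along its y), 42 mm tall, with two slots in line along y, centred at y = +43 and -43 mm, slot floor 10 mm above the bench; one template stands upright in each. Origin: underside centre.
- wide_template: The wide steel profile template, upright in one of the stand's slots: blade 4 mm thick (x), 70 mm wide (y), one edge stepped; wooden grip bar on top 12 mm thick (x), 60 mm long (y), 26 mm tall, from 84 to 110 mm above the lower edge. Origin: middle of the lower edge, z up. About 0.12 kg. It may go in either way round.
- narrow_template: The narrow template, same shape but 40 mm wide with a 30 mm grip bar, in the other slot of the stand; not wanted. Origin: middle of the lower edge.
- model: Fixed round plaster model on a 130 mm disc, 110 mm diameter, 108 mm tall, beyond one end of the rail: at y = +200 or -200 mm (and x = -60 mm) in the rail frame. Origin: underside centre.
- jar: Clear jar with a steel cap, 72 mm diameter, 100 mm tall, beyond the rail's other end; bystander. Origin: underside centre.
- mug: White mug, 90 mm tall, at the left of the bench; bystander. Origin: underside centre.
- mallet: Mallet lying at the right of the bench; bystander. Origin: underside middle.
- turning_tool: Wood-handled turning tool lying at the left; bystander. Origin: underside middle.
- spacer: Flat plaster ring, 90 mm diameter, 18 mm tall, at the right; bystander. Origin: underside centre.

How it is judged (in metres and radians):
On the way, in this order (a step that is already met when the one before it is completed fails the run):
1. the wide template stands fully home in the carriage slot and is let go (z of wide_template in the frame of slot between -0.004 and 0.003 m and horizontal distance between wide_template and slot below 0.008 m and angle between wide_template's own z axis and vertical below 0.12 rad and angle between the y axis of wide_template and the y axis of slot, either way round below 0.12 rad and contact force between the fingers and wide_template below 0.1 N), for 0.2 s.
2. the lock pin is pulled clear of its hole by the knob (value of joint plunger above 0.012 m and contact force between the fingers and knob above 0.5 N), for 0.1 s.
At the end, for the whole second after the job is handed in: Carriage within 3 mm of the next hole towards the model (joint +-0.04), pin down within 2 mm, fingers still on the knob with over 2 N; the wide template, untouched by the fingers, within 3 mm of the slot floor, 8 mm of its centre and 0.12 rad of upright and of the slot's line (all of step 1 and value of joint plunger below 0.002 m and contact force between the fingers and knob above 2 N and ((y of model in the frame of rail above 0 m and value of joint carriage between 0.037 and 0.043 m) or (not (y of model in the frame of rail above 0 m) and value of joint carriage between -0.043 and -0.037 m))); the arm keeps its last pose, push and grip.
It fails at once if another thing on the bench is moved by more than 30 mm (distance of any of narrow_template, jar, mug, mallet, turning_tool, spacer from where it was at the start of the episode above 0.03 m).
It also fails if it takes over 58 s, if anything falls off the work surface, if the arm or the gripper's body presses on something with over 40 N, if the wrist force passes 120 N, or if a joint passes its speed limit or range.

## Robot

A 6-joint arm with a two-finger parallel gripper is mounted at the origin on the work surface. World frame = base frame: x ahead of the robot, y to its left, z up, the work surface at z = 0. Lengths are in m, angles in degrees, forces in N, time in s.
With the tool pointing down it reaches from about 0.35 to 0.775 m from the base axis. Payload 5.5 kg.
Tool frame: the origin (TCP) lies midway between the tips of the shut fingers; the grasp point (between the pads) lies 19 mm behind it (manip.grip_depth is the distance from the TCP to the grasp point, in m); z points along the fingers, y is the line along which they close (so a half turn about z gives the same grasp; the last joint's range is limited). The gripper opens to 85 mm and grips with 20 to 120 N. Pads are 22 mm wide; open, the fingers measure 114 mm over their backs; the gripper's body (76 mm by 85 mm) begins 54 mm behind the grasp point. The pads swing forward as they close: fully open they stand 13 mm farther back than shut.
Start: joints at [67.632, 17.945, 2.641, 74.691, 0, 82.002], TCP at [0.143, 0.557, 0.231] pointing down, gripper open.
Joint ranges: [-158.12, 158.12], [-49.38, 96.58], [-58.88, 72.47], [-126.05, 133.96], [-84.25, 85.87], [-180, 180]. Speed limits (degrees/s): [147.25, 147.25, 180, 180, 180, 180].

## Interface

Orientations are given as a 3x3 rotation matrix whose columns are the frame's x, y, z axes.
In Python, from bench import monitor, eyes, close_job, manip gives the robot as it stands. The module is installed in compiled form; this text tells all that it offers.
- The arm moves only by the tool servo_tool, never from a script. Its argument "series" is a list of rows, each a list of 6 numbers: the shift along the tool's x, y, z in cm, then the turn, a rotation vector about the tool's x, y, z in rad. In form: [[dx, dy, dz, rx, ry, rz], ...]. A call has 1 to 20 rows; each row shifts and turns the commanded pose from where the row before left it, along the tool's axes as they then stand; what a row does not reach is not made up. A row lasts 1/10 s, in which the tool goes at most 50 mm and 8.59 degrees, less where a joint would pass 70% of its speed; a pose out of reach is approached as far as the arm can. A call with a gripper value outside its range is refused whole. "gripper" is the opening, from 0 (shut) to 1 (fully open), set as the call begins (left out, the last holds). The fingers move at their own pace and stop on an object; "force" is the grip in N (left out, the last holds). Time passes only in rows, so rows that do not move let the fingers close. It gives the time, the measured TCP pose, the force, the opening and the grip force at its end, in the units of the state.
- monitor.get_obs(): the state, without advancing time (a new reading comes with each control period).
- eyes.read_camera(name): name is "scene" or "top" or "wrist"; returns the picture (400x640x3 uint8, red, green, blue); there is no depth.
- eyes.camera_info(name): a dict with "fovy" (degrees; the focal length in pixels is half the picture's height over the tangent of half this angle, whatever the lens; pixels are square), "cx", "cy" (the principal point, pixels), "R" (3x3) and "t" (3): a world point X has camera coordinates R X + t. Camera axes: x right, y down, z forward; pixel columns grow to the right and rows downward; lengths in m; the calibration is good to about 2 mm. A picture is of the moment at which its call begins: read the wrist's pose just before it. camera_info takes no time and is no camera call; for the wrist camera it gives the pose at the moment of the call.
- close_job(): hands the job in; it is judged then, once.
The state is a dict: "clock": time; "joint_positions": joint angles; "qvel": joint speeds; "joint_torque": joint torques, N m; "ee_pos": TCP position; "eef_rot": TCP orientation; "contact_force": force on the tool from outside, world axes, zero at the start; "torque": the same for the moment, N m; "grip_width": finger opening in m; "grasp_force": force on a finger pad.
Only numpy, scipy, OpenCV 4.12 (cv2) and the standard library are available. Lean on these libraries where they do the work, as an engineer would, in place of code of your own. Each camera call takes 0.05 s, during which the arm holds its last target. There are 200 camera calls.

## Working session

There is one attempt and no reset: what is moved stays moved. The work goes in short steps, Python scripts to look and compute and a tool call to move; the robot and the scene stay as the last step left them, time stands still between calls to the robot, and variables do not carry over. Pictures are saved under pics/ and viewed, at most 10 in all, crops included, and the job is handed in when it is done.

Besides the shell and the picture viewer there is one more tool, called as name(argument=value, ...) on one line, values as JSON. servo_tool: Moves the arm, as the interface text tells. Its arguments: {"type":"object","properties":{"series":{"type":"array","items":{"type":"array","items":{"type":"number"}}},"gripper":{"type":"number"},"force":{"type":"number"}},"required":["series"]}

```bash
mkdir -p pics; python3 - <<'E'
from bench import monitor, eyes, manip
import cv2, numpy as np
np.set_printoptions(precision=4,suppress=True)
o=monitor.get_obs(); print(o); print(manip.grip_depth)
for n in ["scene","top","wrist"]:
    print(n,eyes.camera_info(n))
    cv2.imwrite(f"pics/{n}0.png",eyes.read_camera(n)[:,:,::-1])
E
```

```text
{'clock': 0.0, 'joint_positions': array([67.6321, 17.9893,  2.5768, 74.6909,  0.0026, 82.0016]), 'qvel': array([ 0.0698, -0.0048, -0.0543, -0.1178,  0.0378,  0.0921]), 'joint_torque': array([  0.0001, -48.063 ,  29.8532,   0.0195,   0.0001,   0.    ]), 'ee_pos': array([0.1425, 0.5565, 0.2304]), 'eef_rot': array([[-0.9687,  0.2482, -0.0007],
       [ 0.2482,  0.9687, -0.0017],
       [ 0.0003, -0.0018, -1.    ]]), 'contact_force': array([-0.0505, -1.0472,  0.0486]), 'torque': array([-0.0321,  0.034 , -0.04  ]), 'grasp_force': 0.0, 'grip_width': 0.08539150605686499}
0.0187
scene {'fovy': 43.298239998660364, 'cx': 322.7764517221915, 'cy': 195.2270457402272, 'R': array([[ 0.5338,  0.8454, -0.0198],
       [ 0.5152, -0.3437, -0.7851],
       [-0.6705,  0.4089, -0.619 ]]), 't': array([-0.2831, -0.2042,  1.7762])}
top {'fovy': 48.01873491222606, 'cx': 315.6660861867452, 'cy': 201.2661953975312, 'R': array([[-0.0214, -0.9997, -0.0114],
       [-0.9878,  0.023 , -0.1541],
       [ 0.1543,  0.008 , -0.988 ]]), 't': array([0.0274, 0.5529, 1.4125])}
wrist {'fovy': 68.29390771248171, 'cx': 319.47866198532233, 'cy': 197.28166468760784, 'R': array([[ 0.2487,  0.9686, -0.0011],
       [ 0.9201, -0.2359,  0.3126],
       [ 0.3025, -0.0788, -0.9499]]), 't': array([-0.5738, -0.0398,  0.3808])}
```

View pics/top0.png

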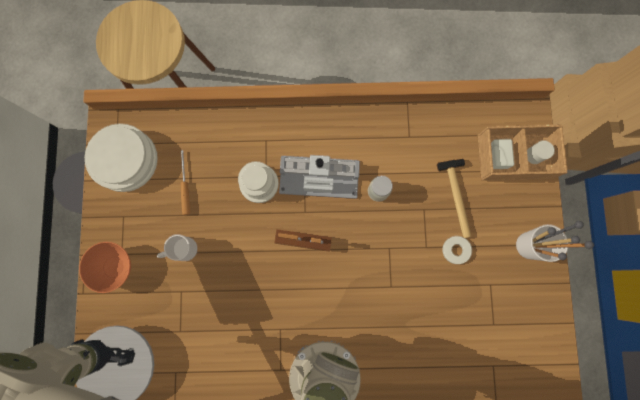

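View pics/scene0.png

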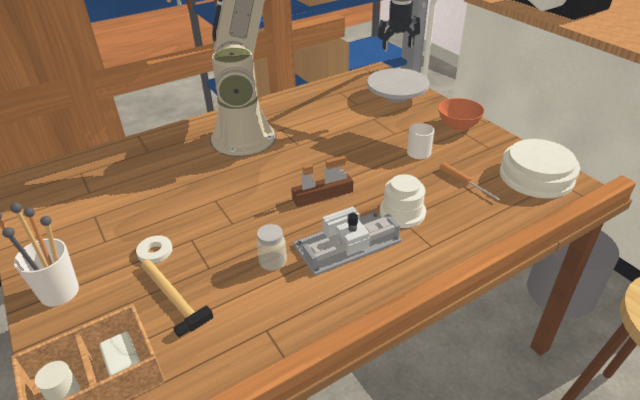

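```bash
cat > h.py <<'E'
import numpy as np, cv2
from bench import monitor, eyes, manip
np.set_printoptions(precision=4,suppress=True)
def ray(c,px):
    f=200/np.tan(np.radians(c['fovy']/2)); R=np.array(c['R']);t=np.array(c['t'])
    d=R.T@np.array([(px[0]-c['cx'])/f,(px[1]-c['cy'])/f,1]); return -R.T@t,d/np.linalg.norm(d)
def atz(c,px,z):
    o,d=ray(c,px); return o+d*(z-o[2])/d[2]
def tri(obs):   # [(cam,px),...] -> point, ray miss distances
    A=np.zeros((3,3));b=np.zeros(3);L=[]
    for c,p in obs:
        o,d=ray(c,p);P=np.eye(3)-np.outer(d,d);A+=P;b+=P@o;L.append((o,P))
    x=np.linalg.solve(A,b); return x,[float(np.linalg.norm(P@(x-o))) for o,P in L]
def proj(c,X):
    f=200/np.tan(np.radians(c['fovy']/2)); q=np.array(c['R'])@X+np.array(c['t'])
    return q[:2]/q[2]*f+[c['cx'],c['cy']]
E
python3 - <<'E'
from h import *
c=eyes.camera_info("top");s=eyes.camera_info("scene")
print(tri([(c,(319.5,162)),(s,(352.5,217))]))
print(atz(c,(258,178),.108), atz(c,(276,235),.042),atz(c,(346,246),.042))
o=monitor.get_obs();w=eyes.camera_info("wrist")
Rt=o['eef_rot'];C=-w['R'].T@w['t']
print("cam in tool",Rt.T@(C-o['ee_pos']),"\n",Rt.T@np.array(w['R']).T)
a=cv2.imread("pics/top0.png")[130:270,220:420];b=cv2.imread("pics/scene0.png")[140:290,250:450]
cv2.imwrite("pics/crop0.png",np.vstack([cv2.resize(x,None,fx=2*1.0,fy=2.0,interpolation=2) for x in(a,b)]))
E
```

```text
(array([0.6684, 0.0013, 0.1082]), [0.001717634539113327, 0.001717634539113211])
[0.621  0.1931 0.108 ] [0.4469 0.1447 0.042 ] [ 0.4068 -0.0787  0.042 ]
cam in tool [ 0.0809 -0.0006 -0.143 ] 
 [[-0.0005 -0.9498 -0.3128]
 [ 1.     -0.0007  0.0003]
 [-0.0005 -0.3128  0.9498]]
```

View pics/crop0.png

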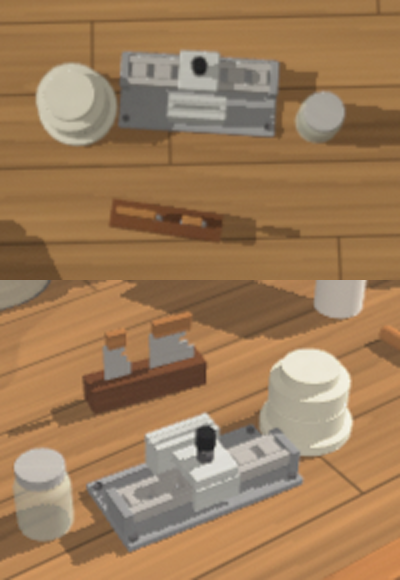

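servo_tool(series=[[-3.4,-3.0,-0.14,0,0,0],[-3.4,-3.0,-0.14,0,0,0],[-3.4,-3.0,-0.14,0,0,0],[-3.4,-3.0,-0.14,0,0,0],[-3.4,-3.0,-0.14,0,0,0],[-3.4,-3.0,-0.14,0,0,0],[-3.4,-3.0,-0.14,0,0,0],[-3.4,-3.0,-0.14,0,0,0],[-3.4,-3.0,-0.14,0,0,0],[-3.4,-3.0,-0.14,0,0,0],[-3.4,-3.0,-0.14,0,0,0],[-3.4,-3.0,-0.14,0,0,0],[-3.4,-3.0,-0.14,0,0,0],[-3.4,-3.0,-0.14,0,0,0],[0,0,0,0,0,-0.125],[0,0,0,0,0,-0.125],[0,0,0,0,0,0],[0,0,0,0,0,0]], gripper=1)

```text
clock: 1.95
ee_pos: [0.4994, 0.0321, 0.2507]
eef_rot: [[-1.0, 0.004, -0.0], [0.004, 1.0, 0.0], [0.0, 0.0, -1.0]]
contact_force: [0.2, 0.5, -0.9]
grip_width: 0.0853
grasp_force: 0.0
```

```bash
python3 - <<'E'
from h import *; import pickle
o=monitor.get_obs();w=eyes.camera_info("wrist");im=eyes.read_camera("wrist")[:,:,::-1]
pickle.dump((o,w),open("w1.pkl","wb"))
print(o['clock'],o['ee_pos'],o['eef_rot'],o['joint_positions'])
cv2.imwrite("pics/w1.png",im)
E
```

```text
1.95 [0.4994 0.0321 0.2507] [[-1.      0.0036 -0.0005]
 [ 0.0036  1.      0.0001]
 [ 0.0005  0.0001 -1.    ]] [-5.523   9.3682 -5.788  74.8716  0.0032 -5.3141]
```

View pics/w1.png

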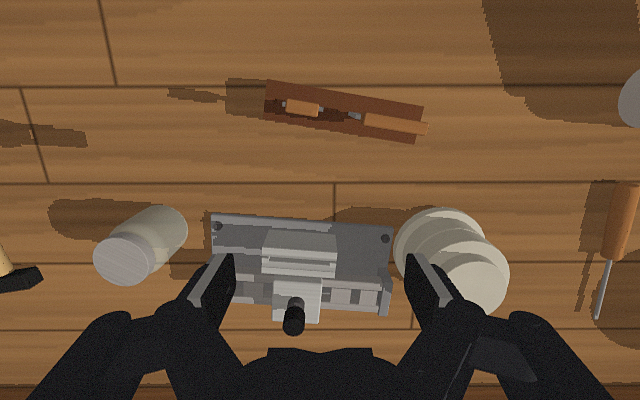

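servo_tool(series=[[3,0,0,0,0,0],[3,0,0,0,0,0],[3,0,0,0,0,0],[2,0,0,0,0,0],[0,0,0,0,0,0],[0,0,0,0,0,0]])

```text
clock: 2.6
ee_pos: [0.3901, 0.0324, 0.2514]
eef_rot: [[-1.0, 0.001, 0.002], [0.001, 1.0, -0.0], [-0.002, -0.0, -1.0]]
contact_force: [-0.3, -1.8, 0.0]
grip_width: 0.0854
grasp_force: 0.0
```

```bash
python3 - <<'E'
from h import *; import pickle
o=monitor.get_obs();w=eyes.camera_info("wrist");im=eyes.read_camera("wrist")[:,:,::-1]
pickle.dump((o,w),open("w2.pkl","wb"))
cv2.imwrite("pics/w2.png",im)
a=cv2.imread("pics/w1.png")
def cr(im,x,y,wd,h,s): return cv2.resize(im[y:y+h,x:x+wd],None,fx=s,fy=s,interpolation=cv2.INTER_CUBIC)
# w1: stand (250..450,70..150) and rail (200..400,200..345) x4
cv2.imwrite("pics/c1.png",np.vstack([cr(a,250,72,200,76,3.5),cr(a,205,205,200,90,3.5)]))
# predicted locations in w2
w1=pickle.load(open("w1.pkl","rb"))[1]
for p,z in [((395,125),.12),((345,112),.04),((300,235),.07),((294,310),.11)]:
    print(p,proj(w,atz(w1,p,z)))
E
```

```text
(395, 125) [386.3816 234.519 ]
(345, 112) [342.7576 201.0841]
(300, 235) [301.6092 309.3292]
(294, 310) [296.091  380.0403]
```

View pics/c1.png

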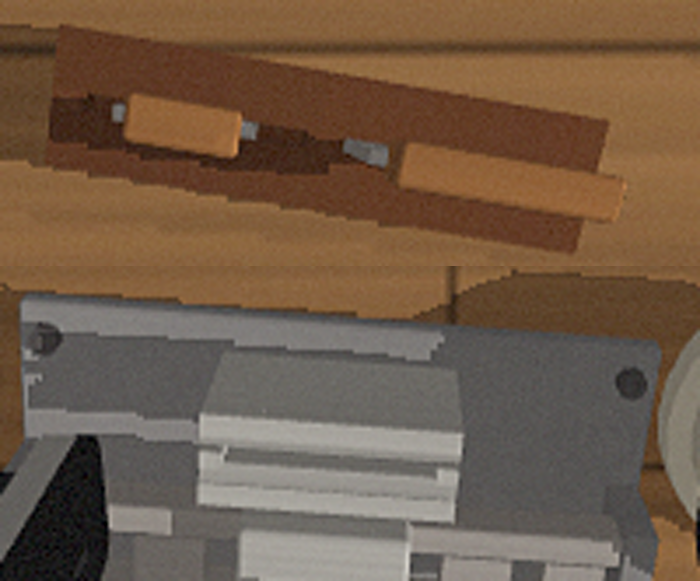

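View pics/w2.png

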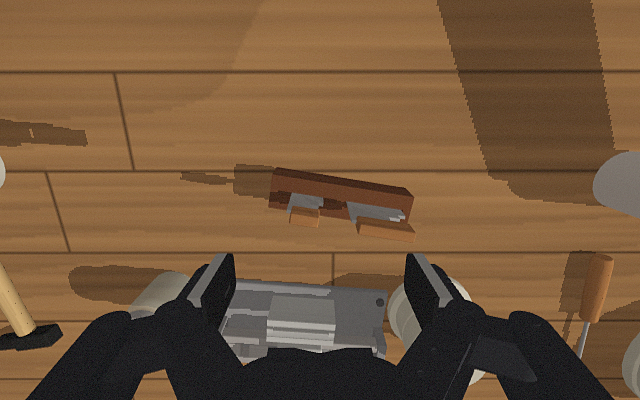

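```bash
python3 - <<'E'
import cv2,numpy as np
a=cv2.imread("pics/w2.png")
def cr(im,x,y,wd,h,s): return cv2.resize(im[y:y+h,x:x+wd],None,fx=s,fy=s,interpolation=cv2.INTER_CUBIC)
cv2.imwrite("pics/c2.png",np.vstack([cr(a,260,160,175,85,4),cr(a,220,270,175,80,4)[:256]]))
E
```

```text
(no output)
```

View pics/c2.png

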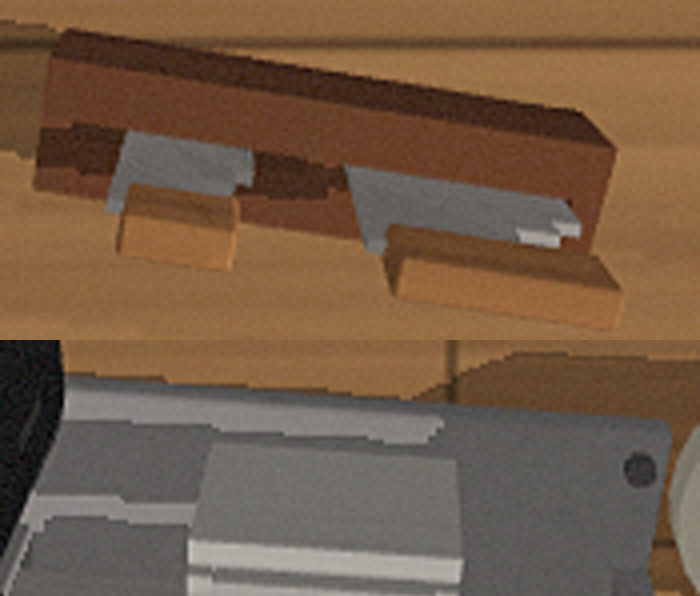

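```bash
cat > m.py <<'E'
from h import *; import pickle
w1=pickle.load(open("w1.pkl","rb"))[1];w2=pickle.load(open("w2.pkl","rb"))[1]
a=lambda x,y:(x/3.5+250,y/3.5+72); b=lambda x,y:(x/4+260,y/4+160)
A=lambda x,y:(x/3.5+205,(y-266)/3.5+205); B=lambda x,y:(x/4+220,(y-340)/4+270)
def T(n,p,q): r=tri([(w1,p),(w2,q)]); print(n,r[0],np.round(r[1],4)); return r[0]
def deg(v): return np.degrees(np.arctan2(-v[0],v[1]))
tl=T("gTL",a(408,144),b(403,261));tr=T("gTR",a(625,178),b(622,289));br=T("gBR",a(612,220),b(617,330));bl=T("gBL",a(400,185),b(396,298))
print("grip c",(tl+tr+br+bl)/4,"len",np.linalg.norm(tl-tr),np.linalg.norm(bl-br),"yaw",deg(tr-tl),deg(br-bl))
sl=T("sTL",a(58,25),b(45,58));sr=T("sTR",a(608,122),b(615,150));print("stand len",np.linalg.norm(sr-sl),"yaw",deg(sr-sl))
z=.042
c=[atz(w1,a(*p),z) for p in((58,25),(608,122),(577,252))];print("stand c",(c[0]+c[2])/2,np.linalg.norm(c[1]-c[2]),deg(c[1]-c[0]))
kl=T("blkL",A(200,413),B(190,541));kr=T("blkR",A(463,432),B(463,558));print("blk len",np.linalg.norm(kl-kr),deg(kr-kl))
T("screwR",A(631,383),B(640,470));T("baseTR",A(660,345),B(672,422))
q=[atz(w1,A(*p),.072) for p in((200,413),(463,432),(456,520),(198,500))];print("blk at .072",q,"c",sum(q)/4)
print("groove",[atz(w1,A(*p),.072) for p in((222,455),(447,476),(222,447),(440,470))])
s=[atz(w1,A(*p),.01) for p in((41,339),(631,383))];print("screws",s,deg(s[1]-s[0]),np.linalg.norm(s[1]-s[0]),(s[0]+s[1])/2)
print("base",[atz(w1,A(*p),.01) for p in((22,297),(660,345))])
for z in(.104,.116): print("knob top",atz(w1,(294.5,307.5),z))
E
python3 m.py
```

```text
gTL [0.4295 0.0739 0.1202] [0.0002 0.0002]
gTR [0.4383 0.1308 0.1183] [0.0003 0.0003]
gBR [0.4488 0.129  0.1202] [0.0007 0.0007]
gBL [0.4397 0.0724 0.1204] [0.0001 0.0001]
grip c [0.4391 0.1015 0.1198] len 0.057600341098478856 0.057283892529063456 yaw -8.794328165843993 -9.208008996620839
sTL [ 0.3959 -0.0267  0.0423] [0.0004 0.0004]
sTR [0.4261 0.1508 0.0422] [0.0002 0.0002]
stand len 0.18003931551834818 yaw -9.635245231092933
stand c [0.432  0.0593 0.042 ] 0.042506258983292064 -9.643556619577097
blkL [ 0.5859 -0.0373  0.0751] [0.0002 0.0002]
blkR [0.5949 0.0533 0.073 ] [0.0002 0.0002]
blk len 0.09109923643879758 -5.639251577136466
screwR [0.6043 0.1245 0.016 ] [0. 0.]
baseTR [ 0.5957  0.14   -0.0021] [0.0001 0.0001]
blk at .072 [array([ 0.5876, -0.0382,  0.072 ]), array([0.5954, 0.0532, 0.072 ]), array([0.631 , 0.0512, 0.072 ]), array([ 0.6223, -0.0412,  0.072 ])] c [0.609  0.0063 0.072 ]
groove [array([ 0.6041, -0.0316,  0.072 ]), array([0.6129, 0.0478, 0.072 ]), array([ 0.6009, -0.0314,  0.072 ]), array([0.6105, 0.0453, 0.072 ])]
screws [array([ 0.5865, -0.1139,  0.01  ]), array([0.6073, 0.1259, 0.01  ])] -4.939185019716114 0.24066963161259827 [0.5969 0.006  0.01  ]
base [array([ 0.5683, -0.1194,  0.01  ]), array([0.5903, 0.1366, 0.01  ])]
knob top [0.6504 0.0017 0.104 ]
knob top [0.6408 0.003  0.116 ]
```

servo_tool(series=[[-1.6,2.3,0,0,0,0],[-1.6,2.3,0,0,0,0],[-1.6,2.3,0,0,0,0],[0,0,0,0,0,-0.1407],[0,0,0,0,0,-0.1407],[0,0,0,0,0,-0.1407],[0,0,0,0,0,-0.1407],[0,0,0,0,0,-0.1407],[0,0,0,0,0,-0.1407],[0,0,0,0,0,-0.1407],[0,0,0,0,0,-0.1407],[0,0,0,0,0,-0.1407],[0,0,0,0,0,-0.1407],[0,0,3,0,0,0],[0,0,3,0,0,0],[0,0,1,0,0,0],[0,0,0,0,0,0],[0,0,0,0,0,0]], gripper=0.6)

```text
clock: 4.45
ee_pos: [0.4385, 0.1012, 0.1816]
eef_rot: [[-0.164, -0.986, 0.001], [-0.986, 0.164, 0.0], [-0.0, -0.001, -1.0]]
contact_force: [0.4, -0.4, 0.7]
grip_width: 0.0513
grasp_force: 0.0
```

```bash
cat > go.py <<'E'
import sys
from h import *
# go.py x y z yawdeg(tool x angle): delta in tool axes cm, rad
x,y,z,yaw=map(float,sys.argv[1:5]);o=monitor.get_obs();R=np.array(o['eef_rot'])
print(o['clock'],o['ee_pos'],"d cm",R.T@(np.array([x,y,z])-o['ee_pos'])*100)
from scipy.spatial.transform import Rotation as Ro
t=np.radians(yaw);c,s=np.cos(t),np.sin(t);G=np.array([[c,s,0],[s,-c,0],[0,0,-1]])
print("rot",Ro.from_matrix(R.T@G).as_rotvec(),"F",o['contact_force'],"T",o['torque'],o['grip_width'],o['grasp_force'])
E
python3 go.py .4392 .1017 .092 260.4
```

```text
4.45 [0.4385 0.1012 0.1816] d cm [-0.0573 -0.0504  8.9619]
rot [-0.0007  0.0003  0.0028] F [ 0.3714 -0.3616  0.6731] T [ 0.0251 -0.0071  0.04  ] 0.05133518649387763 0.0
```

servo_tool(series=[[-0.06,-0.05,3,0,0,0],[0,0,3,0,0,0],[0,0,2,0,0,0],[0,0,0.96,0,0,0],[0,0,0,0,0,0],[0,0,0,0,0,0]])

```text
clock: 5.05
ee_pos: [0.4394, 0.1017, 0.0926]
eef_rot: [[-0.164, -0.986, 0.002], [-0.986, 0.164, 0.0], [-0.001, -0.002, -1.0]]
contact_force: [0.9, -0.1, -0.8]
grip_width: 0.051
grasp_force: 0.0
```

servo_tool(series=[[0,0,0,0,0,0],[0,0,0,0,0,0],[0,0,0,0,0,0],[0,0,0,0,0,0],[0,0,0,0,0,0],[0,0,0,0,0,0]], gripper=0, force=60)

```text
clock: 5.65
ee_pos: [0.4392, 0.1017, 0.0922]
eef_rot: [[-0.164, -0.986, 0.002], [-0.986, 0.164, 0.0], [-0.001, -0.002, -1.0]]
contact_force: [-0.6, -0.5, 6.4]
grip_width: 0.011
grasp_force: 59.3
```

```bash
python3 go.py .4392 .1017 .092 260.4
```

```text
5.65 [0.4392 0.1017 0.0922] d cm [-0.0045  0.0012  0.0248]
rot [-0.0021  0.0006  0.0029] F [-0.5788 -0.4606  6.4054] T [0.0251 0.0083 0.0398] 0.01100198707099433 59.27902042865753
```

servo_tool(series=[[0,0,-1,0,0,0],[0,0,-2,0,0,0],[0,0,-2,0,0,0],[0,0,-3,0,0,0],[0,0,-3,0,0,0],[1.32,-3.66,0,0,0,0],[1.32,-3.66,0,0,0,0],[1.32,-3.66,0,0,0,0],[1.32,-3.66,0,0,0,0],[1.32,-3.66,0,0,0,0],[0,0,0,0,0,-0.077],[0,0,0,0,0,0],[0,0,1.5,0,0,0],[0,0,1.5,0,0,0],[0,0,0,0,0,0],[0,0,0,0,0,0]])

```text
clock: 7.25
ee_pos: [0.607, 0.0071, 0.1716]
eef_rot: [[-0.088, -0.996, -0.001], [-0.996, 0.088, 0.0], [-0.0, 0.001, -1.0]]
contact_force: [-0.1, 0.9, -1.2]
grip_width: 0.0113
grasp_force: 59.3
```

```bash
python3 go.py .609 .0065 .172 265; python3 - <<'E'
from h import *; import pickle
o=monitor.get_obs();w=eyes.camera_info("wrist");im=eyes.read_camera("wrist")[:,:,::-1]
t=eyes.camera_info("top");ti=eyes.read_camera("top")[:,:,::-1];s=eyes.camera_info("scene");si=eyes.read_camera("scene")[:,:,::-1]
pickle.dump((o,w,t,s),open("w3.pkl","wb"))
for n,i in(("w3",im),("t3",ti),("s3",si)): cv2.imwrite(f"pics/{n}.png",i)
p=proj(s,np.array([.609,.0065,.1]));print(p)
x,y=int(p[0])-65,int(p[1])-55
c=cv2.resize(si[y:y+100,x:x+130],None,fx=3.08,fy=3.08,interpolation=2)
W=im[:, :]
c=cv2.resize(c,(400,308))
cv2.imwrite("pics/v3.png",np.hstack([np.vstack([c,np.zeros((92,400,3),np.uint8)]),im[:,120:520]]))
E
```

```text
7.25 [0.607  0.0071 0.1716] d cm [ 0.0374 -0.2053 -0.0421]
rot [ 0.0012  0.0002 -0.0006] F [-0.0924  0.9099 -1.1848] T [-0.0084 -0.0474  0.0094] 0.01126923202606032 59.34411406517029
[340.321  206.3085]
```

View pics/v3.png

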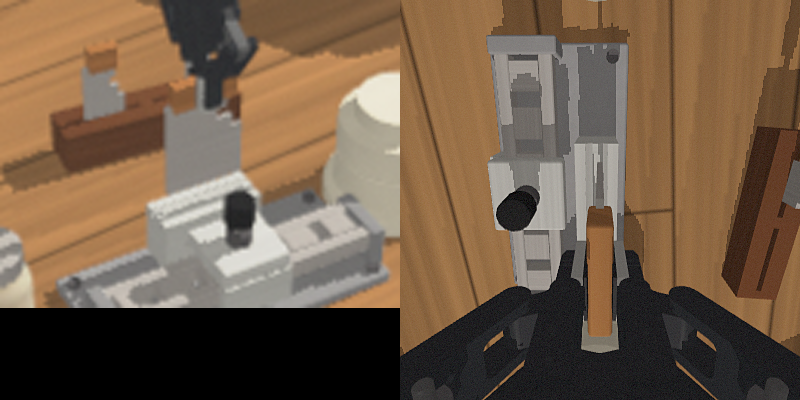

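```bash
python3 - <<'E'
from h import *; import pickle
o,w,t,s=pickle.load(open("w3.pkl","rb"))
g=cv2.imread("pics/w3.png",0)
for r in(150,165,180,195): print(r,g[r,290:346:1].tolist())
print("col318 rows130-160",g[130:160,310].tolist())
for p in((297,143),(339,143),(318,143),(320,165),(318,190)): print(p,atz(w,p,.072))
# knob: dark blob centre of top
xd=np.array([.9962,-.0872]);S=np.array([.609,.0065])
for p in((236,210),): print("knob",atz(w,p,.116))
print("tip px",[proj(w,np.append(o['ee_pos'][:2]+y*np.array([.0872,.9962]),.0895)) for y in(-.035,.035)])
E
```

```text
150 [85, 141, 131, 131, 152, 176, 172, 174, 174, 174, 173, 172, 171, 170, 172, 134, 152, 148, 148, 155, 155, 150, 162, 171, 169, 170, 171, 176, 112, 117, 115, 117, 113, 160, 154, 151, 151, 153, 176, 174, 172, 175, 175, 169, 171, 170, 171, 172, 140, 133, 135, 135, 130, 138, 126, 106]
165 [135, 134, 133, 135, 129, 175, 175, 172, 173, 171, 173, 168, 166, 168, 170, 160, 152, 154, 150, 153, 154, 157, 142, 100, 180, 177, 183, 85, 92, 98, 97, 93, 104, 159, 151, 152, 149, 159, 175, 170, 172, 171, 171, 169, 170, 170, 169, 176, 126, 133, 133, 134, 137, 127, 118, 78]
180 [136, 134, 133, 137, 129, 165, 174, 176, 173, 172, 171, 170, 167, 172, 170, 150, 149, 146, 150, 146, 157, 158, 144, 103, 119, 187, 138, 89, 93, 94, 101, 92, 84, 116, 157, 154, 146, 160, 177, 170, 174, 171, 172, 168, 168, 170, 173, 162, 127, 134, 134, 133, 137, 128, 118, 69]
195 [133, 134, 134, 130, 133, 143, 177, 176, 172, 171, 170, 171, 165, 170, 168, 158, 147, 148, 150, 149, 148, 155, 158, 96, 128, 126, 89, 90, 97, 93, 99, 91, 92, 90, 160, 150, 148, 168, 172, 174, 170, 170, 169, 169, 168, 168, 170, 153, 127, 132, 130, 134, 130, 119, 95, 107]
col318 rows130-160 [96, 95, 92, 96, 94, 89, 103, 113, 111, 107, 112, 104, 112, 141, 156, 152, 157, 154, 154, 154, 155, 153, 155, 152, 154, 152, 157, 153, 155, 153]
(297, 143) [ 0.6204 -0.0417  0.072 ]
(339, 143) [ 0.5862 -0.0387  0.072 ]
(318, 143) [ 0.6033 -0.0402  0.072 ]
(320, 165) [ 0.6033 -0.0219  0.072 ]
(318, 190) [ 0.6069 -0.0003  0.072 ]
knob [ 0.6656 -0.0038  0.116 ]
tip px [array([318.5449, 162.3166]), array([318.7248, 243.7724])]
```

servo_tool(series=[[0.06,-0.19,0,0,0,0],[0,0,0,0,0,0],[0,0,1,0,0,0],[0,0,1,0,0,0],[0,0,0.5,0,0,0],[0,0,0,0,0,0],[0,0,0,0,0,0]])

```text
clock: 8.1
ee_pos: [0.6096, 0.0058, 0.1459]
eef_rot: [[-0.088, -0.996, -0.001], [-0.996, 0.088, 0.0], [-0.0, 0.001, -1.0]]
contact_force: [0.1, 1.1, -1.3]
grip_width: 0.0114
grasp_force: 59.4
```

```bash
python3 go.py .6088 .0063 .122 265
```

```text
8.1 [0.6096 0.0058 0.1459] d cm [-0.0449  0.0802  2.3892]
rot [ 0.0008  0.0001 -0.0003] F [ 0.1455  1.072  -1.2556] T [-0.004  -0.0152 -0.014 ] 0.011427573227017356 59.44553196430206
```

servo_tool(series=[[-0.02,0.04,0.5,0,0,0],[0,0,0.6,0,0,0],[0,0,0.5,0,0,0],[0,0,0.4,0,0,0],[0,0,0.2,0,0,0],[0,0,0,0,0,0],[0,0,0,0,0,0]])

```text
clock: 8.8
ee_pos: [0.6095, 0.006, 0.1244]
eef_rot: [[-0.087, -0.996, 0.0], [-0.996, 0.087, 0.0], [-0.0, -0.0, -1.0]]
contact_force: [1.0, 0.1, -1.7]
grip_width: 0.0108
grasp_force: 59.4
```

```bash
python3 go.py .6088 .0063 .122 265
```

```text
8.8 [0.6095 0.006  0.1244] d cm [-0.0236  0.0731  0.2354]
rot [-0.0002  0.0001 -0.0003] F [ 0.9617  0.0918 -1.73  ] T [0.0141 0.0149 0.0028] 0.010828417803650472 59.43511784076691
```

Smooth so far; press the last 2–3 mm until it seats.

servo_tool(series=[[0,0,0.1,0,0,0],[0,0,0.1,0,0,0],[0,0,0.1,0,0,0],[0,0,0,0,0,0],[0,0,0,0,0,0]])

```text
clock: 9.3
ee_pos: [0.6097, 0.006, 0.1223]
eef_rot: [[-0.087, -0.996, 0.001], [-0.996, 0.087, -0.0], [-0.0, -0.001, -1.0]]
contact_force: [-1.8, 0.5, 5.9]
grip_width: 0.0112
grasp_force: 60.4
```

```bash
python3 go.py .6088 .0063 .122 265
```

```text
9.3 [0.6097 0.006  0.1223] d cm [-0.0251  0.0972  0.0293]
rot [-0.0013  0.     -0.0003] F [-1.7551  0.5172  5.8854] T [ 0.0317  0.5089 -0.0242] 0.011182397969387857 60.43050706386566
```

servo_tool(series=[[0,0,0,0,0,0],[0,0,0,0,0,0],[0,0,0,0,0,0],[0,0,0,0,0,0],[0,0,0,0,0,0],[0,0,0,0,0,0]], gripper=0.4)

```text
clock: 9.9
ee_pos: [0.6094, 0.006, 0.1212]
eef_rot: [[-0.087, -0.996, -0.0], [-0.996, 0.087, 0.0], [-0.0, 0.0, -1.0]]
contact_force: [-0.4, 0.3, -0.5]
grip_width: 0.0341
grasp_force: 0.0
```

servo_tool(series=[[0,0,-1,0,0,0],[0,0,-2,0,0,0],[0,0,-3,0,0,0],[0,0,-3,0,0,0],[0,0,-3,0,0,0],[0,0,-2,0,0,0],[0,0,0,0,0,0],[0,0,0,0,0,0]])

```text
clock: 10.7
ee_pos: [0.6096, 0.006, 0.2618]
eef_rot: [[-0.087, -0.996, 0.001], [-0.996, 0.087, -0.0], [-0.0, -0.001, -1.0]]
contact_force: [-0.3, -0.2, -0.5]
grip_width: 0.0344
grasp_force: 0.0
```

```bash
python3 go.py .6685 .0012 .24 175; python3 - <<'E'
from h import *; import pickle
o=monitor.get_obs();w=eyes.camera_info("wrist");im=eyes.read_camera("wrist")[:,:,::-1]
t=eyes.camera_info("top");ti=eyes.read_camera("top")[:,:,::-1];s=eyes.camera_info("scene");si=eyes.read_camera("scene")[:,:,::-1]
pickle.dump((o,w,t,s),open("w4.pkl","wb"))
for n,i in(("w4",im),("t4",ti),("s4",si)): cv2.imwrite(f"pics/{n}.png",i)
print(proj(w,np.array([.6685,.0012,.116])),proj(w,np.array([.6085,.0065,.15])),proj(s,np.array([.6685,.0012,.116])))
c=cv2.resize(si[150:250,275:405],(400,308),interpolation=2)
cv2.imwrite("pics/v4.png",np.hstack([np.vstack([c,np.zeros((92,400,3),np.uint8)]),im[:,120:520]]))
E
```

```text
10.7 [0.6096 0.006  0.2618] d cm [-0.0385 -5.9015  2.1867]
rot [-0.001   0.0011  1.5705] F [-0.2562 -0.1816 -0.5347] T [-0.0327  0.0061 -0.0102] 0.034407815118922845 0.0
[261.023  184.1157] [320.3197 194.2993] [351.8594 214.7526]
```

View pics/v4.png

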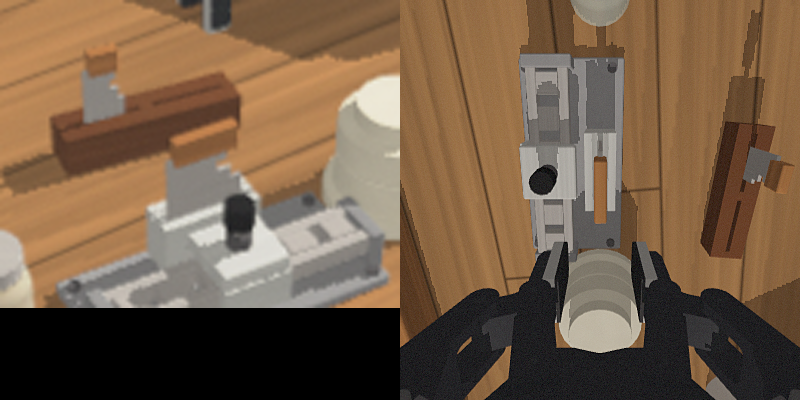

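```bash
python3 - <<'E'
from h import *; import pickle
o,w,t,s=pickle.load(open("w4.pkl","rb"))
import itertools
def sil(c,x,y):  # knob silhouette mask
    pts=[proj(c,np.array([x+.013*np.cos(a),y+.013*np.sin(a),z])) for z in(.092,.116) for a in np.linspace(0,6.28,40)]
    h=cv2.convexHull(np.float32(pts)*16).astype(np.int32);m=np.zeros((400,640),np.uint8);cv2.fillConvexPoly(m,h,255,shift=4);return m
for n,c in(("w4",w),("s4",s),("t4",t)):
    g=cv2.imread(f"pics/{n}.png",0)<60
    p=proj(c,np.array([.6685,.0012,.108])).astype(int);q=np.zeros_like(g);q[p[1]-30:p[1]+30,p[0]-30:p[0]+30]=1
    g=(g&q); k,l,st,ce=cv2.connectedComponentsWithStats(g.astype(np.uint8)); j=1+np.argmax(st[1:,4]);B=l==j
    best=max(((lambda m:(m&B).sum()/(m|B).sum())(sil(c,x,y)>0),x,y) for x in np.arange(.655,.682,.001) for y in np.arange(-.012,.014,.001))
    print(n,st[j],best)
E
```

```text
w4 [249 165  28  30 623] (np.float64(0.8864942528735632), np.float64(0.668), np.float64(-0.0009999999999999905))
s4 [348 214   9  12  92] (np.float64(0.6301369863013698), np.float64(0.669), np.float64(0.0010000000000000113))Traceback (most recent call last):
  File "<stdin>", line 10, in <module>
    return _wrapfunc(a, 'argmax', axis=axis, out=out, **kwds)
    return bound(*args, **kwds)
ValueError: attempt to get argmax of an empty sequence
```

servo_tool(series=[[0,0,0,0,0,0.1428],[0,0,0,0,0,0.1428],[0,0,0,0,0,0.1428],[0,0,0,0,0,0.1428],[0,0,0,0,0,0.1428],[0,0,0,0,0,0.1428],[0,0,0,0,0,0.1428],[0,0,0,0,0,0.1428],[0,0,0,0,0,0.1428],[0,0,0,0,0,0.1428],[0,0,0,0,0,0.1428],[-2,0,0,0,0,0],[-2,0,0,0,0,0],[-1.87,-0.09,0,0,0,0],[0,0,3,0,0,0],[0,0,3,0,0,0],[0,0,3,0,0,0],[0,0,2,0,0,0],[0,0,0,0,0,0],[0,0,0,0,0,0]], gripper=0.6)

```text
clock: 12.85
ee_pos: [0.6671, 0.0001, 0.1505]
eef_rot: [[-0.996, 0.087, -0.002], [0.087, 0.996, 0.0], [0.002, 0.0, -1.0]]
contact_force: [0.4, 0.1, 0.5]
grip_width: 0.0512
grasp_force: 0.0
```

```bash
python3 go.py .668 0 .091 175
```

```text
12.85 [0.6671 0.0001 0.1505] d cm [-0.0992 -0.0004  5.9534]
rot [ 0.0002 -0.0022 -0.0003] F [0.4175 0.1469 0.4916] T [-0.0093 -0.0399 -0.0297] 0.05118350650011096 0.0
```

servo_tool(series=[[-0.1,0,2,0,0,0],[0,0,2,0,0,0],[0,0,1.5,0,0,0],[0,0,0.45,0,0,0],[0,0,0,0,0,0],[0,0,0,0,0,0]])

```text
clock: 13.45
ee_pos: [0.6698, -0.0002, 0.0934]
eef_rot: [[-0.996, 0.088, 0.002], [0.088, 0.996, -0.0], [-0.002, 0.0, -1.0]]
contact_force: [-0.1, 0.4, 0.4]
grip_width: 0.0512
grasp_force: 0.0
```

servo_tool(series=[[0,0,0,0,0,0],[0,0,0,0,0,0],[0,0,0,0,0,0],[0,0,0,0,0,0],[0,0,0,0,0,0]], gripper=0, force=60)

```text
clock: 13.95
ee_pos: [0.6696, -0.0001, 0.0934]
eef_rot: [[-0.996, 0.087, 0.002], [0.087, 0.996, -0.0], [-0.002, 0.0, -1.0]]
contact_force: [-0.6, 0.1, 6.1]
grip_width: 0.0243
grasp_force: 58.8
```

```bash
python3 go.py .668 0 .091 175
```

```text
13.95 [ 0.6696 -0.0001  0.0934] d cm [ 0.1657 -0.0049  0.2365]
rot [ 0.0002  0.0025 -0.0002] F [-0.6295  0.0971  6.0561] T [ 0.1753  0.1628 -0.006 ] 0.024272622572803205 58.824575543403625
```

servo_tool(series=[[0,0,-0.3,0,0,0],[0,0,-0.4,0,0,0],[0,0,-0.4,0,0,0],[0,0,-0.3,0,0,0],[0,0,-0.2,0,0,0],[0,0,0,0,0,0],[0,0,0,0,0,0]])

```text
clock: 14.65
ee_pos: [0.6694, -0.0001, 0.1073]
eef_rot: [[-0.996, 0.087, 0.001], [0.087, 0.996, 0.0], [-0.001, 0.0, -1.0]]
contact_force: [5.0, 0.9, -6.9]
grip_width: 0.024
grasp_force: 59.2
```

```bash
python3 go.py .6731 .0397 .109 175
```

```text
14.65 [ 0.6694 -0.0001  0.1073] d cm [-0.0212  3.998  -0.1704]
rot [ 0.0003  0.0006 -0.0003] F [ 4.9644  0.8896 -6.9053] T [ 0.1341 -1.1052 -0.0082] 0.02395340843180253 59.17825520038605
```

servo_tool(series=[[0,0,-0.15,0,0,0],[0,0,0,0,0,0],[0,0.4,0,0,0,0],[0,0.6,0,0,0,0],[0,0.6,0,0,0,0],[0,0.6,0,0,0,0],[0,0.6,0,0,0,0],[0,0.6,0,0,0,0],[0,0.4,0,0,0,0],[0,0.2,0,0,0,0],[0,0,0,0,0,0],[0,0,0,0,0,0]])

```text
clock: 15.85
ee_pos: [0.6728, 0.0392, 0.1086]
eef_rot: [[-0.996, 0.088, 0.0], [0.088, 0.996, -0.001], [-0.0, -0.001, -1.0]]
contact_force: [6.2, -0.2, -7.9]
grip_width: 0.024
grasp_force: 59.2
```

```bash
python3 go.py .6731 .0397 .0934 175
```

```text
15.85 [0.6728 0.0392 0.1086] d cm [-0.0234  0.0537  1.5202]
rot [-0.0008  0.0003 -0.0007] F [ 6.2076 -0.2212 -7.8959] T [-0.2147 -1.1087 -0.0253] 0.024014462720708542 59.247910380363464
```

servo_tool(series=[[0,0.06,0,0,0,0],[0,0,0.3,0,0,0],[0,0,0.4,0,0,0],[0,0,0.4,0,0,0],[0,0,0,0,0,0]])

```text
clock: 16.35
ee_pos: [0.6728, 0.0394, 0.0974]
eef_rot: [[-0.996, 0.088, 0.0], [0.088, 0.996, -0.001], [-0.0, -0.001, -1.0]]
contact_force: [4.4, -2.3, -6.0]
grip_width: 0.0241
grasp_force: 59.3
```

```bash
python3 go.py .6729 .0397 .0934 175
```

```text
16.35 [0.6728 0.0394 0.0974] d cm [-0.0043  0.0335  0.3974]
rot [-0.0013  0.0003 -0.001 ] F [ 4.3503 -2.3394 -5.9717] T [-0.4272 -1.0707  0.0455] 0.02405352473468219 59.30957794189453
```

servo_tool(series=[[0,0,0.2,0,0,0],[0,0,0.2,0,0,0],[0,0,0.1,0,0,0],[0,0,0,0,0,0],[0,0,0,0,0,0],[0,0,0,0,0,0]])

```text
clock: 16.95
ee_pos: [0.6729, 0.0396, 0.0935]
eef_rot: [[-0.996, 0.088, 0.001], [0.088, 0.996, -0.001], [-0.001, -0.001, -1.0]]
contact_force: [4.8, -2.6, -3.3]
grip_width: 0.0242
grasp_force: 59.7
```

```bash
python3 go.py .6729 .0397 .0934 175
```

```text
16.95 [0.6729 0.0396 0.0935] d cm [0.0003 0.0082 0.0083]
rot [-0.001   0.0011 -0.0009] F [ 4.7635 -2.5794 -3.2909] T [-0.5474 -0.8952 -0.0033] 0.024168722989765884 59.6769905090332
```

servo_tool(series=[[0,0,0.1,0,0,0],[0,0,0.1,0,0,0],[0,0,0,0,0,0],[0,0,0,0,0,0],[0,0,0,0,0,0],[0,0,0,0,0,0]])

```text
clock: 17.55
ee_pos: [0.673, 0.0399, 0.0933]
eef_rot: [[-0.996, 0.088, 0.002], [0.088, 0.996, -0.001], [-0.003, -0.001, -1.0]]
contact_force: [1.0, -2.7, 5.2]
grip_width: 0.0239
grasp_force: 60.7
```

```bash
python3 go.py .6729 .0397 .0934 175; python3 - <<'E'
from h import *
im=eyes.read_camera("wrist")[:,:,::-1];si=eyes.read_camera("scene")[:,:,::-1]
c=cv2.resize(si[150:250,285:415],(400,308),interpolation=2)
cv2.imwrite("pics/v5.png",np.hstack([np.vstack([c,np.zeros((92,400,3),np.uint8)]),im[:,120:520]]))
E
```

```text
17.55 [0.673  0.0399 0.0933] d cm [ 0.0112 -0.0254 -0.0051]
rot [-0.0005  0.0025 -0.0006] F [ 0.9992 -2.6567  5.2127] T [-0.5497 -0.2333  0.0272] 0.02385035704548259 60.69476366043091
```

View pics/v5.png

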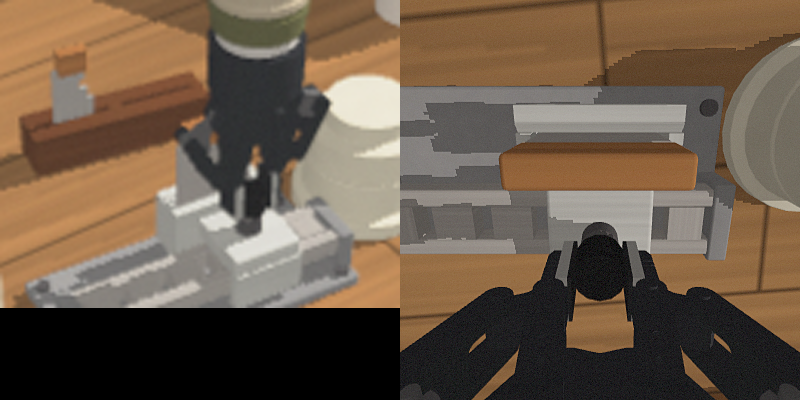

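The pictures show the carriage one hole over toward the model, with the template upright in its slot and the knob in the fingers. The pin bottomed at the starting height (0.0933 m against 0.0934 m), and the carriage travelled 40.1 mm.

```bash
python3 -c "
from bench import close_job
print(close_job())"
```

```text
the job is handed in; nothing more can be done
None
```

The job is handed in, with no verdict returned: the wide template is home in the carriage slot, the carriage moved 40 mm by the arm's readings to the next hole on the model's side, and the pin is fully down with the knob still gripped at about 60 N.

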